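Set and tighten a T-slot clamp bolt on a watchmaker's fixture plate

ROBOT

A 6-joint arm with a two-finger parallel gripper is mounted at the origin on the work surface. World frame = base frame: x ahead of the robot, y to its left, z up, the work surface at z = 0. Lengths are in m, angles in rad, forces in N, time in s.
With the tool pointing down it reaches from about 0.4 to 0.825 m from the base axis. Payload 7 kg.
Tool frame: the origin (TCP) lies at the centre of the arm's flange, where the gripper is bolted on; the fingertips stand 178 mm ahead of it and the grasp point (between the pads) lies 159 mm ahead of it; x points along the fingers, z is the direction in which the jaws open and shut, and the axes are right-handed (so a half turn about x gives the same grasp; the last joint's range is limited). The gripper opens to 88 mm and grips with 3 to 60 N. Pads are 19 mm wide; open, the fingers measure 130 mm over their backs; the gripper's body (78 mm by 193 mm) begins 47 mm behind the grasp point.
Start: joints at [1.617, 0.359, 0.012, 0, -1.224, -0.288], TCP at [0.162, 0.655, 0.405] pointing down, gripper open.
Joint ranges: [-3.07, 3.07], [-1.43, 2.12], [-1.02, 1.25], [-3.03, 1.67], [-3.05, -0], [-3.03, 3.03]. Speed limits (rad/s): [2.39, 2.39, 3.01, 3.14, 3.14, 3.14].

INTERFACE

Orientations are given as [roll, pitch, yaw] about the fixed x, y, z axes, in that order (R = Rz(yaw) Ry(pitch) Rx(roll)).
In Python, from station import telemetry, optics, job_done, finder gives the robot as it stands.
- The arm moves only by the tool play_rows, never from a script. Its argument "steps" is a list of rows, each an object of numbers: "gripper": the opening, from 0 (shut) to 1 (fully open); "tx", "ty", "tz": the shift along the tool's x, y, z in units of 25 mm (1.0 is 25 mm); "ax", "ay", "az": the turn, a rotation vector about the tool's x, y, z in units of 6 degrees (1.0 is 6 degrees). In form: [{"gripper": .., "tx": .., "ty": .., "tz": .., "ax": .., "ay": .., "az": ..}, ...]. A call has 1 to 20 rows; each row shifts and turns the commanded pose from where the row before left it, along the tool's axes as they then stand; what a row does not reach is not made up. A row lasts 1/12 s, in which the tool goes at most 41.7 mm and 7.16 degrees, less where a joint would pass 70% of its speed; a pose out of reach is approached as far as the arm can. A call is refused whole if a number of a shift passes 1 or a number of a turn 1, either way. A call with a gripper value outside its range is refused whole. The fingers move at their own pace and stop on an object; "newtons" is the grip in N (left out, the last holds). Time passes only in rows, so rows that do not move let the fingers close. It gives the time, the measured TCP pose, the force and the opening at its end, in the units of the state.
- telemetry.get_state(): the state, without advancing time (a new reading comes with each control period).
- optics.grab_frame(name): name is "scene" or "side" or "wrist"; returns the picture (420x560x3 uint8, red, green, blue); there is no depth.
- optics.calibration(name): a dict with "fx", "fy", "cx", "cy" (pixels), "k1" (the pictures are not rectified: a ray, as slopes to the right and down, at radius r is drawn at 1 + k1 r^2 times it, then the intrinsics apply), "T" (4x4, takes a point from camera to world coordinates); the wrist camera has in their place "mount" (4x4, takes a point from camera to tool coordinates, whose origin is the TCP and whose axes are the tool frame's). Camera axes: x right, y down, z forward; pixel columns grow to the right and rows downward; lengths in m; the calibration is good to about 2 mm. A picture is of the moment at which its call begins: read the wrist's pose just before it. calibration takes no time and is no camera call.
- job_done(): hands the job in, once; it reports no verdict.
Trained networks look in the newest picture that a camera, given by its name, has taken for a name from the list of things; names that differ only in an ending like _2 or _b are one class to them, and where a whole thing is asked for, a point or a joint stands for the part that bears it (a point fixed in the world has none). Each returns a list of dicts, best first, with "confidence" (0 to 1); they miss things now and then, are a little off and sometimes report something else, mostly with a low value. They report only what shows in the picture. A call takes as long as a camera call. They do not tell look-alikes from the thing itself.
- finder.look_for(query, camera): "extent" ([left, top, right, bottom] in pixels, round what is visible of it).
- finder.silhouettes(query, camera): "pixels" (420x560 bool, what is visible of it) and "extent" ([left, top, right, bottom] in pixels, round what is visible of it).
- finder.pinpoint(query, camera): "location" ([row, column] in pixels: a listed point, or the origin of a listed thing).
The state is a dict: "t": time; "q": joint angles; "qd": joint speeds; "joint_efforts": joint torques, N m; "eef_pos": TCP position; "ee_rot": TCP orientation; "force": force on the tool from outside, world axes, zero at the start; "moment": the same for the moment, N m; "width": finger opening in m.
Only numpy, scipy, OpenCV 4.12 (cv2) and the standard library are available. Lean on these libraries where they do the work, as an engineer would, in place of code of your own. Each camera call takes 0.05 s, during which the arm holds its last target.

TASK

On the watchmaker's bench, pick up the clamp bolt with the oblong foot by its nut, turn the foot in line with the slot of the fixture plate and slide it in through the flared open end until the bolt's stud stands inside the fork of the dark strap. Then turn the nut about 60 degrees clockwise, seen from above, to tighten it, and let go. Leave the similar bolt with the round foot standing where it is.

Things in the scene. Friction and masses are not known exactly. Their poses are not given: they have to be found in the camera images.
- bolt_grip (a point): Centre of the bar nut of a loose upright steel T-bolt (87 mm tall, 0.25 kg), 72.5 mm above its underside. Foot 48 (x) x 28 (y) x 10 mm, same either way round; stud 12 mm; washer 32 mm wide, 46-49 mm up, under the nut. Nut bar 38 mm long, 14 thick, 58-87 mm up: grip across the 14 mm, fingertips above the washer. Axes are the foot's; bar along x at nut joint 0.
- bolt_nut (a joint): Turn of the nut in rad, clockwise from above (bar yaw = foot yaw minus this). Starts slack at 0-0.2; tight from 0.65; stop at 1.3. Stiff (0.08 N m), stays where left: held in the air by the nut, the foot turns along with it. In the slot the foot has about 0.17 rad of play either way before the walls hold it and the nut turns on it.
- slot_home (a point): Fixed plate (200 x 130 x 32 mm): place for the bolt's axis, at top-face height. x: along the slot, inwards; slot opens 94 mm before here. Floor 26 mm below here; foot channel 36 wide, 18 high; 8 mm lips with 20 mm gap; first 25 mm flare to 52 and 36. Dark fixed strap: 20 mm fork gap from 19 mm before to 15 mm past here (closed), its top 16 mm above the plate; washer goes above it.
- round_grip (a point): Bystander: loose upright bolt with the same stud and bar nut but a round foot, 50 mm in diameter, too wide for the slot; 87 mm tall. This point is at the middle of its nut, 72.5 mm above its underside.
There are look-alikes about, which are no part of the job. What is shaped like the part that bears bolt_grip but purple or red is not meant. Of the things shaped like the part that bears slot_home, the aluminium one is meant.

How it is judged:
By the outcome, as a careful person would: the job done as asked, in the order asked, and still so for the second after the job is handed in, with the robot touching nothing.
It also fails if it takes over 53 s, if anything falls off the work surface, if the arm or the gripper's body presses on something with over 40 N, if the wrist force passes 120 N, or if a joint passes its speed limit or range.

## Working session

There is one attempt and no reset: what is moved stays moved. The work goes in short steps, Python scripts to look and compute and a tool call to move; the robot and the scene stay as the last step left them, time stands still between calls to the robot, and variables do not carry over. Pictures are saved under pics/ and viewed, and the job is handed in when it is done.

Besides the shell and the picture viewer there is one more tool, called after "Call:" as name([rows], argument=value, ...), one row to a line, values as JSON. play_rows: Moves the arm, as the interface text tells. Its arguments: {"type":"object","properties":{"steps":{"type":"array"},"newtons":{"type":"number"}},"required":["steps"]}

```bash
mkdir -p pics; python3 - <<'E'
from station import telemetry, optics, finder
import cv2
print(telemetry.get_state())
for n in ("scene","side","wrist"):
    f=optics.grab_frame(n); cv2.imwrite(f"pics/{n}0.png",f[:,:,::-1])
    c=optics.calibration(n); print(n,c)
E
```

```text
{'t': 0.0, 'q': array([ 1.61708354e+00,  3.59372069e-01,  1.10474287e-02, -3.73436260e-04,
       -1.22410169e+00, -2.88072362e-01]), 'qd': array([ 0.00049255,  0.00108272,  0.00038925, -0.00149854, -0.00048048,
        0.00107316]), 'joint_efforts': array([ 8.90422180e-04, -5.82717454e+01,  2.93053311e+01,  6.99704066e+00,
        7.08638050e-03, -1.61672356e-04]), 'eef_pos': array([0.16158805, 0.65516166, 0.40372286]), 'ee_rot': array([ 0.07597111,  1.56912894, -1.73673754]), 'force': array([ 0.18873414, -0.54861835, -0.54391567]), 'moment': array([ 0.03009641, -0.01492644,  0.01819183]), 'width': 0.08749133914273757}
scene {'fx': 429.9535467229371, 'fy': 429.9535467229371, 'cx': 280.92992619025966, 'cy': 214.61362422248644, 'k1': -0.043067962156515975, 'T': array([[ 0.21873946,  0.6756856 , -0.70399007,  1.2187565 ],
       [ 0.97577577, -0.14863233,  0.16053059, -0.16099055],
       [ 0.00383252, -0.72205083, -0.6918294 ,  0.82529787],
       [ 0.        ,  0.        ,  0.        ,  1.        ]])}
side {'fx': 403.35105323882595, 'fy': 403.35105323882595, 'cx': 272.20657559089534, 'cy': 217.95254106562803, 'k1': -0.026954396931174535, 'T': array([[ 0.97311577, -0.16383975,  0.16187107,  0.34819658],
       [-0.22954179, -0.74751305,  0.6233256 , -0.51048   ],
       [ 0.01887522, -0.64372414, -0.7650248 ,  0.71273931],
       [ 0.        ,  0.        ,  0.        ,  1.        ]])}
wrist {'fx': 338.2837294757681, 'fy': 338.2837294757681, 'cx': 280.88450184425085, 'cy': 209.66197759530723, 'k1': -0.06826084402565442, 'mount': array([[-1.26865593e-03, -2.72457788e-01,  9.62166901e-01,
         2.04427009e-02],
       [-3.18340620e-04, -9.62167516e-01, -2.72458382e-01,
         7.22001641e-02],
       [ 9.99999145e-01, -6.51952749e-04,  1.13392515e-03,
        -3.05127786e-04],
       [ 0.00000000e+00,  0.00000000e+00,  0.00000000e+00,
         1.00000000e+00]])}
```

View pics/scene0.png

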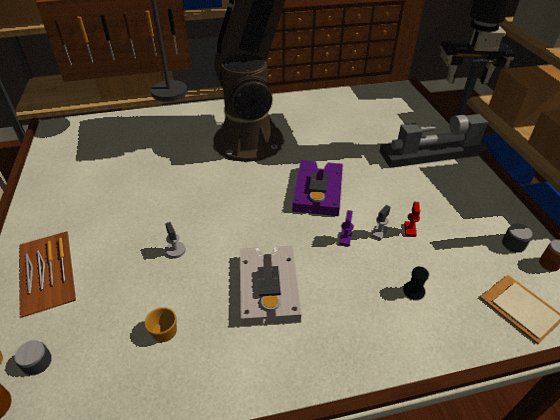

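View pics/side0.png

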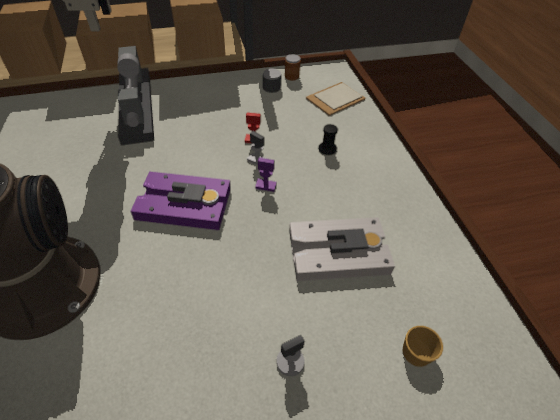

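View pics/wrist0.png

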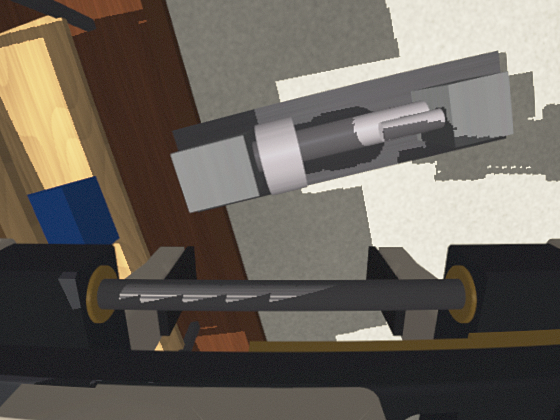

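The steel bolt at scene (381,221) / side (256,143) has an oblong foot. Purple (346,228) and red (412,218) are look-alikes. The round-foot bolt is at (173,240), the aluminium plate at (270,285) and the purple plate at (318,187). I'll confirm this with crops and measure.

```bash
cat > h.py <<'E'
import numpy as np, cv2
from station import telemetry, optics, finder
from scipy.spatial.transform import Rotation as R
def campose(n, st=None):
    c=optics.calibration(n)
    if n=='wrist':
        st=st or telemetry.get_state()
        T=np.eye(4); T[:3,:3]=R.from_euler('xyz',st['ee_rot']).as_matrix(); T[:3,3]=st['eef_pos']
        return c,T@c['mount']
    return c,c['T']
def ray(n,u,v,st=None):
    c,T=campose(n,st); xd=np.array([(u-c['cx'])/c['fx'],(v-c['cy'])/c['fy']]); x=xd.copy()
    for _ in range(20): x=xd/(1+c['k1']*(x@x))
    d=T[:3,:3]@np.array([x[0],x[1],1]); return T[:3,3],d/np.linalg.norm(d)
def onz(n,u,v,z,st=None):
    o,d=ray(n,u,v,st); return o+d*(z-o[2])/d[2]
def proj(n,P,st=None):
    c,T=campose(n,st); p=np.linalg.inv(T)@np.r_[P,1]; x=p[:2]/p[2]; x=x*(1+c['k1']*(x@x))
    return x*c['fx']+[c['cx'],c['cy']]
def tri(rays):
    A=np.zeros((3,3));b=np.zeros(3)
    for o,d in rays:
        M=np.eye(3)-np.outer(d,d);A+=M;b+=M@o
    p=np.linalg.solve(A,b); return p,[np.linalg.norm((np.eye(3)-np.outer(d,d))@(p-o)) for o,d in rays]
def crop(img,x0,y0,x1,y1,s,name):
    cv2.imwrite(name,cv2.resize(img[y0:y1,x0:x1,::-1],None,fx=s,fy=s,interpolation=cv2.INTER_CUBIC))
E
python3 - <<'E'
from h import *
for n,(a,b) in {"scene":((330,195,430,255),(225,235,315,330)),"side":((225,100,345,200),(280,205,400,285))}.items():
    f=optics.grab_frame(n)
    crop(f,*a,6,f"pics/{n}_bolt.png"); crop(f,*b,6,f"pics/{n}_plate.png")
    for q in ("bolt_grip","slot_home","round_grip"):
        print(n,q,[(round(d['confidence'],2),np.round(d['location'],1)) for d in finder.pinpoint(q,n)])
E
python3 - <<'E'
import cv2,glob
ims=[cv2.imread(f"pics/{n}.png") for n in("scene_bolt","side_bolt","scene_plate","side_plate")]
for i in ims:print(i.shape)
E
```

```text
scene bolt_grip [(0.89, array([208.1, 413.3])), (0.8, array([217.1, 384.9])), (0.59, array([219. , 347.3]))]
scene slot_home [(0.95, array([277.1, 267.2])), (0.62, array([181. , 319.5]))]
scene round_grip []
side bolt_grip [(0.78, array([138.5, 256.1])), (0.74, array([165.3, 264. ])), (0.58, array([118.2, 253.3]))]
side slot_home [(0.57, array([243.8, 337.3]))]
side round_grip [(0.88, array([346.7, 291.7]))]
(360, 600, 3)
(600, 720, 3)
(570, 540, 3)
(480, 720, 3)
```

View pics/scene_bolt.png

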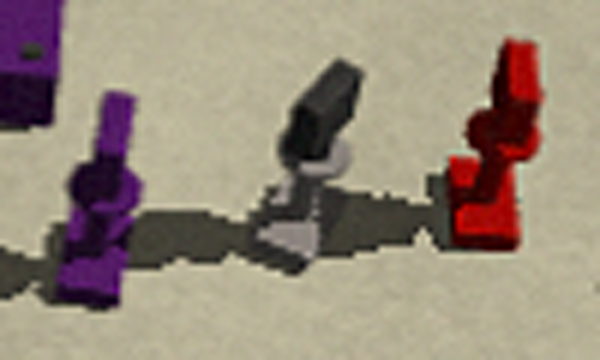

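View pics/scene_plate.png

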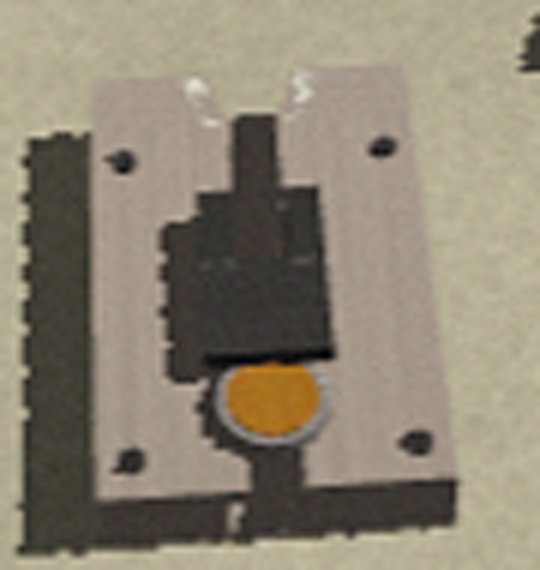

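View pics/side_plate.png

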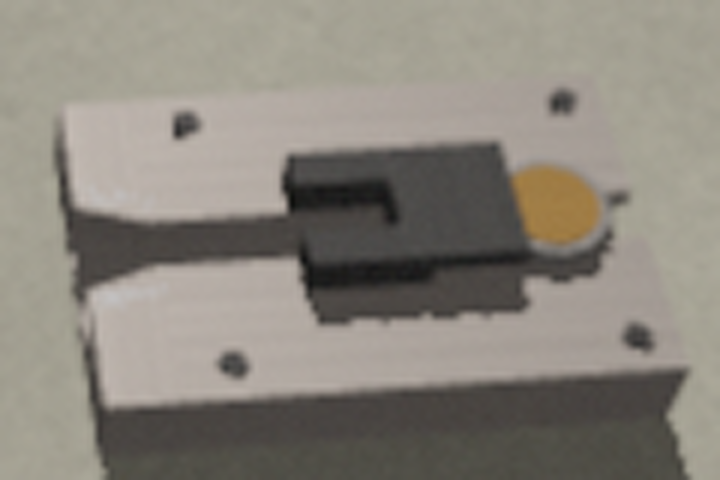

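```bash
python3 - <<'E'
from h import *
print(tri([ray('scene',384.9,217.1),ray('side',256.1,138.5)]))
print(tri([ray('scene',267.2,277.1),ray('side',337.3,243.8)]))
print(onz('side',291.7,346.7,.0725))
print(proj('scene',[0,0,0]))
E
```

```text
(array([0.50654561, 0.27658525, 0.06387742]), [np.float64(0.0034435800116347655), np.float64(0.003443580011634825)])
(array([ 0.60944428, -0.05413675,  0.03237599]), [np.float64(0.00035700650510520196), np.float64(0.00035700650510524316)])
[ 0.45153391 -0.26437791  0.0725    ]
[247.68502239 140.3947513 ]
```

```bash
python3 - <<'E'
from h import *
st=telemetry.get_state(); M=R.from_euler('xyz',st['ee_rot']).as_matrix(); print(np.round(M,3)); print('jaw yaw',np.arctan2(M[1,2],M[0,2]))
print('bar', [onz('scene',330+x/6,195+y/6,.087)[:2] for x,y in((300,108),(345,65),(320,120),(360,75))])
for nm,(u,v) in dict(purple=(347.3,219),red=(413.3,208.1)).items(): print(nm,onz('scene',u,v,.0725))
print('foot steel',[onz('scene',330+x/6,195+y/6,.01)[:2] for x,y in((258,235),(300,255),(318,228))])
for nm,(ox,oy,pts) in dict(scene=(225,235,[(93,78),(403,67),(455,482),(97,500)]),side=(280,205,[(65,105),(105,408),(688,370)])).items():
  P=np.array([onz(nm,ox+x/6,oy+y/6,.032)[:2] for x,y in pts]); print(nm,P); 
# slot lines
print('scene slot', [onz('scene',225+x/6,235+y/6,.032)[:2] for x,y in((234,118),(277,118),(252,495),(303,485))])
print('side slot lines', [onz('side',280+x/6,205+y/6,.032)[:2] for x,y in((140,222),(285,215),(155,267),(298,258))])
print('purple plate',[onz('scene',u,v,.032)[:2] for u,v in((300,162),(342,165),(338,208),(294,205))])
E
```

```text
[[-0.     0.971 -0.239]
 [-0.    -0.239 -0.971]
 [-1.    -0.     0.   ]]
jaw yaw -1.8126256642892287
bar [array([0.51501678, 0.25357021]), array([0.49425024, 0.28245577]), array([0.52359887, 0.25896422]), array([0.50146873, 0.28622986])]
purple [0.50402065 0.17283293 0.0725    ]
red [0.50252534 0.35343721 0.0725    ]
foot steel [array([0.51343812, 0.24799566]), array([0.52870331, 0.26146489]), array([0.5151694 , 0.27540682])]
scene [[ 0.50626626 -0.10038492]
 [ 0.52778289  0.02555834]
 [ 0.72579755 -0.00356024]
 [ 0.70554802 -0.12981471]]
side [[ 0.52907001  0.02278753]
 [ 0.5084872  -0.10539668]
 [ 0.70458711 -0.13411828]]
scene slot [array([ 0.54001099, -0.0479011 ]), array([ 0.5437599 , -0.03088693]), array([ 0.71536978, -0.07555222]), array([ 0.71523103, -0.05693556])]
side slot lines [array([ 0.54106822, -0.03425067]), array([ 0.59191641, -0.04237251]), array([ 0.54076037, -0.05401723]), array([ 0.59046135, -0.06113635])]
purple plate [array([0.19691483, 0.13101133]), array([0.2386804 , 0.25208095]), array([0.41947601, 0.18006962]), array([0.38214896, 0.06625222])]
```

Call:
play_rows([
  {"gripper": 0.6,"ty": 0.95,"tz": 0.65,"tx": 0.05},
  {"gripper": 0.6,"ty": 0.95,"tz": 0.65,"tx": 0.05},
  {"gripper": 0.6,"ty": 0.95,"tz": 0.65,"tx": 0.05},
  {"gripper": 0.6,"ty": 0.95,"tz": 0.65,"tx": 0.05},
  {"gripper": 0.6,"ty": 0.95,"tz": 0.65,"tx": 0.05},
  {"gripper": 0.6,"ty": 0.95,"tz": 0.65,"tx": 0.05},
  {"gripper": 0.6,"ty": 0.95,"tz": 0.65,"tx": 0.05},
  {"gripper": 0.6,"ty": 0.95,"tz": 0.65,"tx": 0.05},
  {"gripper": 0.6,"ty": 0.95,"tz": 0.65,"tx": 0.05},
  {"gripper": 0.6,"ty": 0.95,"tz": 0.65,"tx": 0.05},
  {"gripper": 0.6,"ty": 0.95,"tz": 0.65,"tx": 0.05},
  {"gripper": 0.6,"ty": 0.95,"tz": 0.65,"tx": 0.05},
  {"gripper": 0.6,"ty": 0.95,"tz": 0.65,"tx": 0.05},
  {"gripper": 0.6,"ty": 0.95,"tz": 0.65,"tx": 0.05},
  {"gripper": 0.6,"ty": 0.95,"tz": 0.65,"tx": 0.05},
  {"gripper": 0.6,"ty": 0.95,"tz": 0.65,"tx": 0.05},
  {"gripper": 0.6,"ty": 0.95,"tz": 0.65,"tx": 0.05},
  {"gripper": 0.6,"ty": 0.95,"tz": 0.6,"tx": 0.05},
])

```text
invalid input
```

Call:
play_rows([
  {"ax": 0.95},
  {"ax": 0.95},
  {"ax": 0.95},
  {"ax": 0.95},
  {"ax": 0.95},
  {"ax": 0.95},
  {"ax": 0.85},
  {},
  {},
  {},
])

```text
invalid input
```

```bash
python3 - <<'E'
from h import *
st=telemetry.get_state(); f=optics.grab_frame('wrist'); cv2.imwrite('pics/w1.png',f[:,:,::-1])
M=R.from_euler('xyz',st['ee_rot']).as_matrix(); print(st['t'],st['eef_pos'],st['q'],'jaw',np.arctan2(M[1,2],M[0,2]),st['qd'].round(3))
print(np.round(M,3))
for d in finder.pinpoint('bolt_grip','wrist'):
    print(d['confidence'],d['location'],onz('wrist',d['location'][1],d['location'][0],.0725,st))
E
```

```text
0.55 [0.16164257 0.65533713 0.40466445] [ 1.61708688e+00  3.58602013e-01  1.19224497e-02 -2.92633963e-05
 -1.22412830e+00 -2.88109948e-01] jaw -1.8126256642892287 [ 0.    -0.001 -0.001  0.001 -0.001  0.001]
[[-0.     0.971 -0.239]
 [-0.    -0.239 -0.971]
 [-1.    -0.     0.   ]]
```

View pics/w1.png

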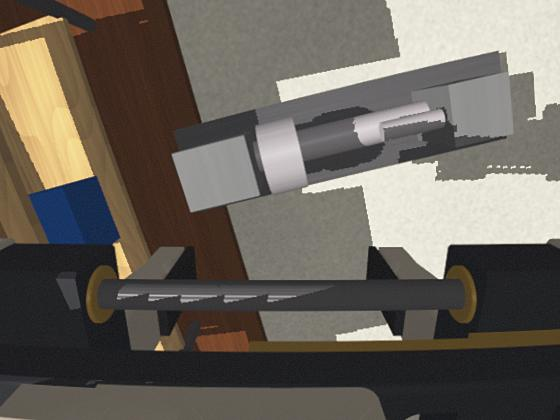

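Call:
play_rows([
  {"gripper": 0.6,"tx": 0.05,"ty": 0.95,"tz": 0.65,"ax": 0,"ay": 0,"az": 0},
  {"gripper": 0.6,"tx": 0.05,"ty": 0.95,"tz": 0.65,"ax": 0,"ay": 0,"az": 0},
  {"gripper": 0.6,"tx": 0.05,"ty": 0.95,"tz": 0.65,"ax": 0,"ay": 0,"az": 0},
  {"gripper": 0.6,"tx": 0.05,"ty": 0.95,"tz": 0.65,"ax": 0,"ay": 0,"az": 0},
  {"gripper": 0.6,"tx": 0.05,"ty": 0.95,"tz": 0.65,"ax": 0,"ay": 0,"az": 0},
  {"gripper": 0.6,"tx": 0.05,"ty": 0.95,"tz": 0.65,"ax": 0,"ay": 0,"az": 0},
  {"gripper": 0.6,"tx": 0.05,"ty": 0.95,"tz": 0.65,"ax": 0,"ay": 0,"az": 0},
  {"gripper": 0.6,"tx": 0.05,"ty": 0.95,"tz": 0.65,"ax": 0,"ay": 0,"az": 0},
  {"gripper": 0.6,"tx": 0.05,"ty": 0.95,"tz": 0.65,"ax": 0,"ay": 0,"az": 0},
], newtons=30)

```text
t: 1.4
eef_pos: [0.3349, 0.461, 0.3936]
ee_rot: [3.05, 1.57, 1.238]
force: [0.6, -0.8, 0.2]
width: 0.0524
```

Call:
play_rows([
  {"gripper": 0.6,"tx": 0.05,"ty": 0.95,"tz": 0.65,"ax": 0,"ay": 0,"az": 0},
  {"gripper": 0.6,"tx": 0.05,"ty": 0.95,"tz": 0.65,"ax": 0,"ay": 0,"az": 0},
  {"gripper": 0.6,"tx": 0.05,"ty": 0.95,"tz": 0.65,"ax": 0,"ay": 0,"az": 0},
  {"gripper": 0.6,"tx": 0.05,"ty": 0.95,"tz": 0.65,"ax": 0,"ay": 0,"az": 0},
  {"gripper": 0.6,"tx": 0.05,"ty": 0.95,"tz": 0.65,"ax": 0,"ay": 0,"az": 0},
  {"gripper": 0.6,"tx": 0.05,"ty": 0.95,"tz": 0.65,"ax": 0,"ay": 0,"az": 0},
  {"gripper": 0.6,"tx": 0.05,"ty": 0.95,"tz": 0.65,"ax": 0,"ay": 0,"az": 0},
  {"gripper": 0.6,"tx": 0.05,"ty": 0.95,"tz": 0.6,"ax": 0,"ay": 0,"az": 0},
  {"gripper": 0.6,"tx": 0,"ty": 0.9,"tz": 0.6,"ax": 0,"ay": 0,"az": 0},
  {"gripper": 0.6,"tx": 0,"ty": 0,"tz": 0,"ax": 0.95,"ay": 0,"az": 0},
  {"gripper": 0.6,"tx": 0,"ty": 0,"tz": 0,"ax": 0.95,"ay": 0,"az": 0},
  {"gripper": 0.6,"tx": 0,"ty": 0,"tz": 0,"ax": 0.95,"ay": 0,"az": 0},
  {"gripper": 0.6,"tx": 0,"ty": 0,"tz": 0,"ax": 0.95,"ay": 0,"az": 0},
  {"gripper": 0.6,"tx": 0,"ty": 0,"tz": 0,"ax": 0.95,"ay": 0,"az": 0},
  {"gripper": 0.6,"tx": 0,"ty": 0,"tz": 0,"ax": 0.95,"ay": 0,"az": 0},
  {"gripper": 0.6,"tx": 0,"ty": 0,"tz": 0,"ax": 0.85,"ay": 0,"az": 0},
  {"gripper": 0.6,"tx": 0,"ty": 0,"tz": 0,"ax": 0,"ay": 0,"az": 0},
  {"gripper": 0.6,"tx": 0,"ty": 0,"tz": 0,"ax": 0,"ay": 0,"az": 0},
], newtons=30)

```text
t: 2.9
eef_pos: [0.5061, 0.2717, 0.3835]
ee_rot: [3.072, 1.571, 0.576]
force: [-0.0, 0.9, 0.1]
width: 0.0529
```

```bash
cat > look.py <<'E'
from h import *
import sys
st=telemetry.get_state(); f=optics.grab_frame('wrist'); cv2.imwrite(f'pics/{sys.argv[1]}.png',f[:,:,::-1])
M=R.from_euler('xyz',st['ee_rot']).as_matrix(); print(st['t'],st['eef_pos'],st['q'].round(3),'jaw',np.arctan2(M[1,2],M[0,2]),st['qd'].round(3))
print(np.round(M,3), st['force'].round(2),st['moment'].round(3),st['width'])
for q in sys.argv[2:]:
  for d in finder.pinpoint(q,'wrist'):
    print(q,d['confidence'],d['location'],onz('wrist',d['location'][1],d['location'][0],.0725 if q!='slot_home' else .032,st))
E
python3 look.py w1 bolt_grip
```

```text
2.9 [0.50605191 0.27169931 0.38352392] [ 0.833  0.209 -0.246  0.    -1.115 -0.187] jaw -2.4956667367521366 [ 0.001  0.001  0.    -0.001  0.001  0.023]
[[ 0.     0.602 -0.799]
 [ 0.    -0.799 -0.602]
 [-1.     0.    -0.   ]] [-0.01  0.87  0.07] [ 0.048 -0.006  0.015] 0.05290383187702791
bolt_grip 0.9 [265.2, 226.4] [0.50787294 0.35310794 0.0725    ]
bolt_grip 0.72 [107.8, 354.4] [0.50370957 0.17214646 0.0725    ]
bolt_grip 0.68 [200.3, 286.8] [0.50059866 0.26899935 0.0725    ]
```

View pics/w1.png

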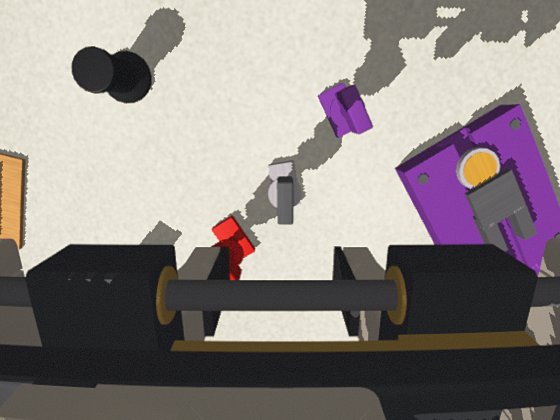

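The wrist view shows the steel bolt at (285,190) between purple (345,108) and red (233,242), with its bar nearly vertical in the image, so the jaw alignment is close. Next I'll enlarge it.

```bash
python3 - <<'E'
import cv2
f=cv2.imread('pics/w1.png')
cv2.imwrite('pics/w1c.png',cv2.resize(f[145:240,240:330],None,fx=6,fy=6,interpolation=cv2.INTER_CUBIC))
E
```

```text
(no output)
```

View pics/w1c.png

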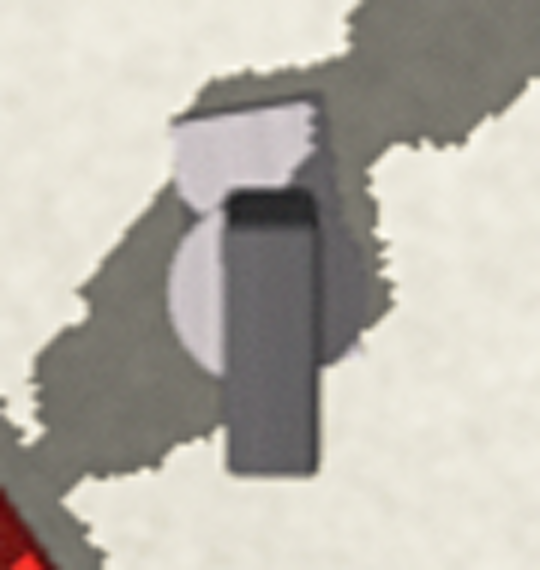

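```bash
python3 - <<'E'
from h import *
st=telemetry.get_state()
w=lambda x,y,z: onz('wrist',240+x/6,145+y/6,z,st)[:2]
B=np.array([w(x,y,.087) for x,y in((230,226),(318,226),(318,475),(229,475))]); print(B,B.mean(0))
d=(B[3]+B[2]-B[0]-B[1])/2; print('len',np.linalg.norm(d),'bar yaw',np.arctan2(d[1],d[0]), 'wid',np.linalg.norm(B[1]-B[0]))
e=w(318,98,.010)-w(175,124,.010); print('edge',np.linalg.norm(e),'perp yaw',np.arctan2(e[1],e[0])-np.pi/2+np.pi)
l=w(182,195,.01)-w(175,124,.01); print(np.arctan2(l[1],l[0]))
M=R.from_euler('xyz',st['ee_rot']).as_matrix()
c=B.mean(0); g=np.r_[c,0.235]-st['eef_pos']; print('tool delta units',M.T@g/.025)
E
```

```text
[[0.51772934 0.25847542]
 [0.50800972 0.25115511]
 [0.48594462 0.27986797]
 [0.49611919 0.28752474]] [0.50195072 0.26925581]
len 0.03620772263160732 bar yaw 2.218203947272184 wid 0.012167906811692898
edge 0.025328379538998153 perp yaw -0.7449669670838341
2.3054271173037946
tool delta units [ 5.93923081 -0.0193125   0.19087094]
```

Call:
play_rows([
  {"gripper": 0.6,"tx": 0.8,"ty": 0,"tz": 0.19,"ax": 0,"ay": 0,"az": 0},
  {"gripper": 0.6,"tx": 0.8,"ty": 0,"tz": 0,"ax": 0,"ay": 0,"az": 0},
  {"gripper": 0.6,"tx": 0.8,"ty": 0,"tz": 0,"ax": 0,"ay": 0,"az": 0},
  {"gripper": 0.6,"tx": 0.8,"ty": 0,"tz": 0,"ax": 0,"ay": 0,"az": 0},
  {"gripper": 0.6,"tx": 0.8,"ty": 0,"tz": 0,"ax": 0,"ay": 0,"az": 0},
  {"gripper": 0.6,"tx": 0.8,"ty": 0,"tz": 0,"ax": 0,"ay": 0,"az": 0},
  {"gripper": 0.6,"tx": 0.6,"ty": 0,"tz": 0,"ax": 0,"ay": 0,"az": 0},
  {"gripper": 0.6,"tx": 0.5,"ty": 0,"tz": 0,"ax": 0,"ay": 0,"az": 0},
  {"gripper": 0.6,"tx": 0,"ty": 0,"tz": 0,"ax": 0,"ay": 0,"az": 0},
  {"gripper": 0.6,"tx": 0,"ty": 0,"tz": 0,"ax": 0,"ay": 0,"az": 0},
], newtons=30)

```text
t: 3.83
eef_pos: [0.5023, 0.2688, 0.2356]
ee_rot: [0.288, 1.569, -2.209]
force: [0.5, 0.5, 0.2]
width: 0.0525
```

```bash
python3 look.py w2; python3 - <<'E'
from h import *
f=optics.grab_frame('side'); crop(f,200,90,330,190,6,'pics/s2.png')
E
```

```text
3.8333 [0.50225662 0.26883724 0.23558457] [ 0.835  0.354 -0.431  0.    -0.788 -0.19 ] jaw -2.497047603657302 [ 0.001 -0.024  0.021  0.006 -0.008 -0.007]
[[-0.001  0.601 -0.799]
 [-0.001 -0.799 -0.601]
 [-1.     0.     0.001]] [0.48 0.52 0.15] [ 0.068 -0.048 -0.003] 0.05248491558515706
```

View pics/w2.png

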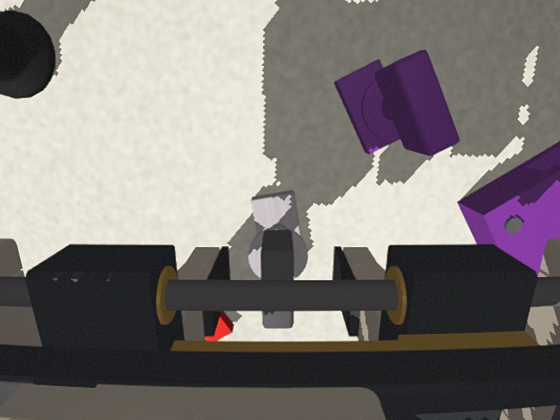

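View pics/s2.png

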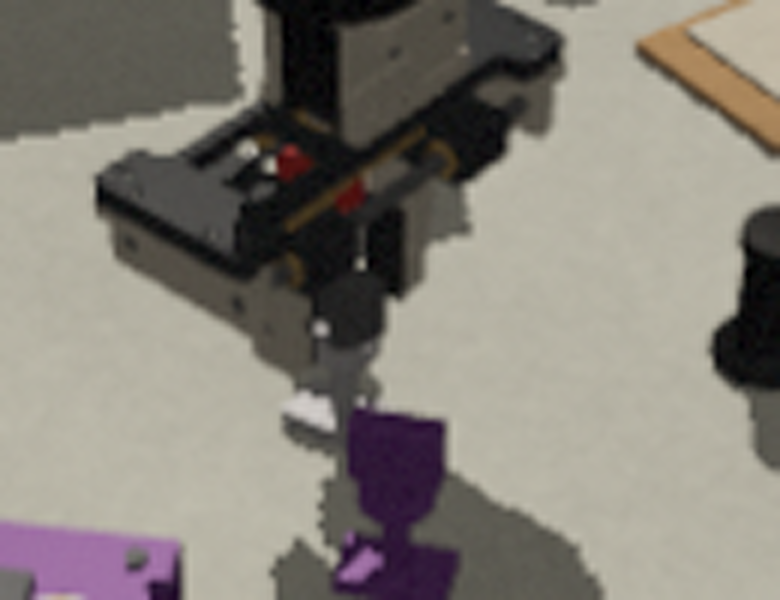

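The bar at (278,280) lies between the fingers (225 and 337), so I'll close on it.

Call:
play_rows([
  {"gripper": 0,"tx": 0,"ty": 0,"tz": 0,"ax": 0,"ay": 0,"az": 0},
  {"gripper": 0,"tx": 0,"ty": 0,"tz": 0,"ax": 0,"ay": 0,"az": 0},
  {"gripper": 0,"tx": 0,"ty": 0,"tz": 0,"ax": 0,"ay": 0,"az": 0},
  {"gripper": 0,"tx": 0,"ty": 0,"tz": 0,"ax": 0,"ay": 0,"az": 0},
  {"gripper": 0,"tx": 0,"ty": 0,"tz": 0,"ax": 0,"ay": 0,"az": 0},
  {"gripper": 0,"tx": 0,"ty": 0,"tz": 0,"ax": 0,"ay": 0,"az": 0},
  {"gripper": 0,"tx": 0,"ty": 0,"tz": 0,"ax": 0,"ay": 0,"az": 0},
  {"gripper": 0,"tx": 0,"ty": 0,"tz": 0,"ax": 0,"ay": 0,"az": 0},
], newtons=40)

```text
t: 4.6
eef_pos: [0.5023, 0.2689, 0.2359]
ee_rot: [3.109, 1.571, 0.611]
force: [0.4, 0.6, 0.6]
width: 0.0137
```

Call:
play_rows([
  {"gripper": 0,"tx": -0.4,"ty": 0,"tz": 0,"ax": 0,"ay": 0,"az": 0},
  {"gripper": 0,"tx": -0.8,"ty": 0,"tz": 0,"ax": 0,"ay": 0,"az": 0},
  {"gripper": 0,"tx": -0.8,"ty": 0,"tz": 0,"ax": 0,"ay": 0,"az": 0},
  {"gripper": 0,"tx": -0.8,"ty": 0,"tz": 0,"ax": 0,"ay": 0,"az": 0},
  {"gripper": 0,"tx": -0.8,"ty": 0,"tz": 0,"ax": 0,"ay": 0,"az": 0},
  {"gripper": 0,"tx": -0.8,"ty": 0,"tz": 0,"ax": 0,"ay": 0,"az": 0},
  {"gripper": 0,"tx": -0.4,"ty": 0,"tz": 0,"ax": 0,"ay": 0,"az": 0},
  {"gripper": 0,"tx": 0,"ty": 0,"tz": 0,"ax": 0,"ay": 0,"az": 0},
])

```text
t: 5.27
eef_pos: [0.5026, 0.2691, 0.3587]
ee_rot: [-3.056, 1.566, 0.729]
force: [0.0, -0.2, -2.0]
width: 0.0136
```

```bash
python3 look.py w3; python3 - <<'E'
from h import *
import cv2
f=optics.grab_frame('side'); crop(f,200,60,330,160,6,'pics/s3.png')
f=cv2.imread('pics/w3.png')
cv2.imwrite('pics/w3c.png',cv2.resize(f[170:350,220:340],None,fx=3.3,fy=3.3,interpolation=cv2.INTER_CUBIC))
E
```

```text
5.2667 [0.50261212 0.26914138 0.35867982] [ 8.350e-01  2.210e-01 -2.910e-01  1.000e-03 -1.054e+00 -1.920e-01] jaw -2.498238235514557 [ 0.     0.032 -0.049 -0.016  0.05   0.001]
[[ 0.003  0.6   -0.8  ]
 [ 0.003 -0.8   -0.6  ]
 [-1.    -0.    -0.004]] [ 0.01 -0.2  -2.05] [ 0.124 -0.119 -0.048] 0.013550643949868284
```

View pics/w3c.png

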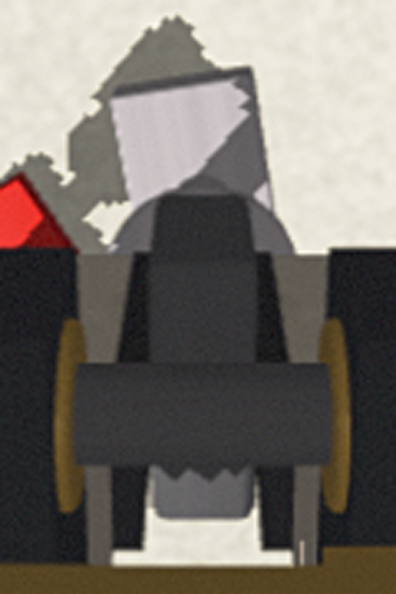

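View pics/s3.png

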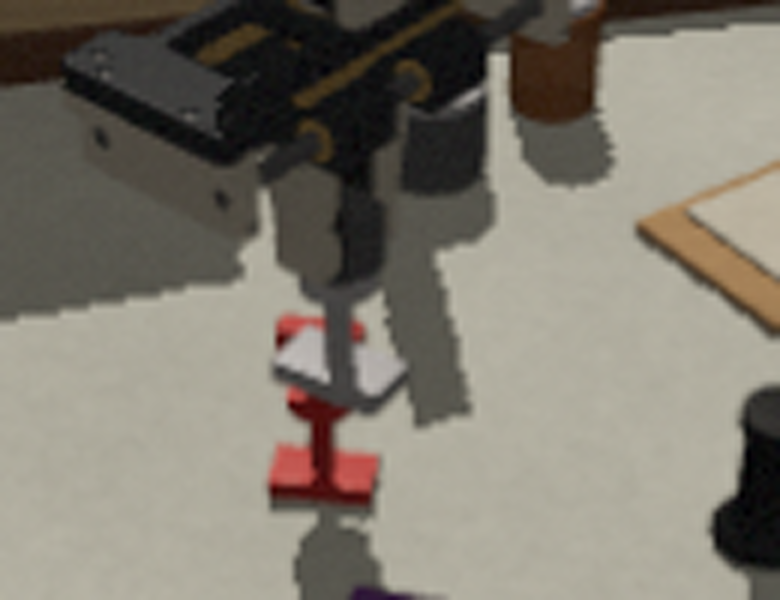

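```bash
python3 - <<'E'
from h import *
st=telemetry.get_state(); c,_=campose('wrist',st); T=c['mount']
def tp(x,y,X):
    u,v=220+x/3.3,170+y/3.3
    xd=np.array([(u-c['cx'])/c['fx'],(v-c['cy'])/c['fy']]); s=xd
    for _ in range(20): s=xd/(1+c['k1']*(s@s))
    d=T[:3,:3]@np.r_[s,1]; o=T[:3,3]; return (o+d*(X-o[0])/d[0])[1:]
X=.2258
a,b,e,f=tp(112,97,X),tp(248,72,X),tp(130,205,X),tp(268,190,X)
print(a,b,e,f)
print('edge ang (tool y,z)',np.degrees(np.arctan2((b-a)[0],(b-a)[1])),np.linalg.norm(b-a),'left side ang',np.degrees(np.arctan2((e-a)[1],-(e-a)[0])),np.degrees(np.arctan2((f-b)[1],-(f-b)[0])))
n=(b-a)/np.linalg.norm(b-a); print('centre by edge', (a+b)/2+24e-3*np.array([-n[1],n[0]]),(a+b)/2-24e-3*np.array([-n[1],n[0]]))
print('bar end top', tp(160,197,.159-.0145),tp(248,197,.159-.0145),tp(155,518,.1445),tp(252,518,.1445))
E
```

```text
[ 0.02099573 -0.01614498] [0.02583071 0.00958506] [-0.00068971 -0.01311497] [0.00237553 0.01373048]
edge ang (tool y,z) 10.642455566031837 0.026180373639753476 left side ang 7.954192806187877 10.022826606998548
centre by edge [-0.00017395  0.00115235] [ 0.04700039 -0.00771227]
bar end top [ 0.02918578 -0.00419243] [0.02917773 0.00614521] [-0.0147119  -0.00533262] [-0.01472857  0.00720066]
```

Call:
play_rows([
  {"gripper": 0,"tx": 0,"ty": 0.5,"tz": 0.45,"ax": 0,"ay": 0,"az": 0},
  {"gripper": 0,"tx": 0,"ty": 0.8,"tz": 0.75,"ax": 0,"ay": 0,"az": 0},
  {"gripper": 0,"tx": 0,"ty": 0.9,"tz": 0.82,"ax": 0,"ay": 0,"az": 0},
  {"gripper": 0,"tx": 0,"ty": 0.9,"tz": 0.82,"ax": 0,"ay": 0,"az": 0},
  {"gripper": 0,"tx": 0,"ty": 0.9,"tz": 0.82,"ax": 0,"ay": 0,"az": 0},
  {"gripper": 0,"tx": 0,"ty": 0.9,"tz": 0.82,"ax": 0,"ay": 0,"az": 0},
  {"gripper": 0,"tx": 0,"ty": 0.9,"tz": 0.82,"ax": 0,"ay": 0,"az": 0},
  {"gripper": 0,"tx": 0,"ty": 0.9,"tz": 0.82,"ax": 0,"ay": 0,"az": 0},
  {"gripper": 0,"tx": 0,"ty": 0.9,"tz": 0.82,"ax": 0,"ay": 0,"az": 0},
  {"gripper": 0,"tx": 0,"ty": 0.8,"tz": 0.8,"ax": 0,"ay": 0,"az": 0},
  {"gripper": 0,"tx": 0,"ty": 0.5,"tz": 0.5,"ax": 0,"ay": 0,"az": 0},
  {"gripper": 0,"tx": 0,"ty": 0,"tz": 0,"ax": -0.5,"ay": 0,"az": 0},
  {"gripper": 0,"tx": 0,"ty": 0,"tz": 0,"ax": -0.9,"ay": 0,"az": 0},
  {"gripper": 0,"tx": 0,"ty": 0,"tz": 0,"ax": -0.9,"ay": 0,"az": 0},
  {"gripper": 0,"tx": 0,"ty": 0,"tz": 0,"ax": -0.9,"ay": 0,"az": 0},
  {"gripper": 0,"tx": 0,"ty": 0,"tz": 0,"ax": -0.9,"ay": 0,"az": 0},
  {"gripper": 0,"tx": 0,"ty": 0,"tz": 0,"ax": -0.9,"ay": 0,"az": 0},
  {"gripper": 0,"tx": 0,"ty": 0,"tz": 0,"ax": -0.83,"ay": 0,"az": 0},
  {"gripper": 0,"tx": 0,"ty": 0,"tz": 0,"ax": 0,"ay": 0,"az": 0},
  {"gripper": 0,"tx": 0,"ty": 0,"tz": 0,"ax": 0,"ay": 0,"az": 0},
])

```text
t: 7.03
eef_pos: [0.4703, -0.033, 0.3548]
ee_rot: [-1.023, 1.569, -2.914]
force: [0.6, -0.4, -1.5]
width: 0.014
```

```bash
python3 look.py w4 slot_home
```

```text
7.0333 [ 0.47031968 -0.0330011   0.35477611] [ 0.349  0.062 -0.493 -0.    -1.018  0.902] jaw -1.8910147123019174 [ 0.002 -0.003  0.008  0.001 -0.003 -0.023]
[[-0.002  0.949 -0.315]
 [-0.001 -0.315 -0.949]
 [-1.    -0.002  0.001]] [ 0.57 -0.39 -1.51] [-0.051  0.013 -0.004] 0.01399846987986682
slot_home 0.85 [32.2, 250.6] [ 0.60872672 -0.05326494  0.032     ]
```

View pics/w4.png

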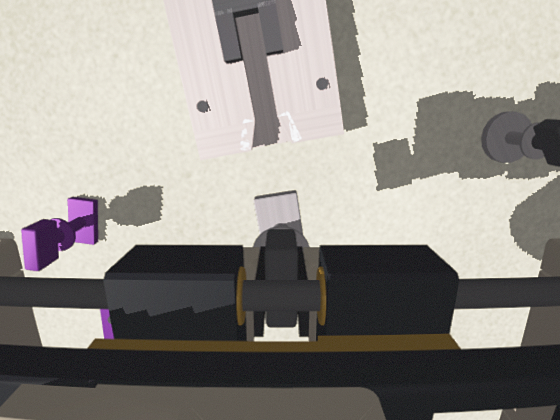

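```bash
python3 - <<'E'
import cv2
f=cv2.imread('pics/w4.png')
cv2.imwrite('pics/w4c.png',cv2.resize(f[0:240,190:350],None,fx=2.5*1.0,fy=2.5,interpolation=cv2.INTER_CUBIC))
cv2.imwrite('pics/w4d.png',cv2.resize(f[0:165,160:345],None,fx=4,fy=3.6,interpolation=cv2.INTER_CUBIC))
E
```

```text
(no output)
```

View pics/w4d.png

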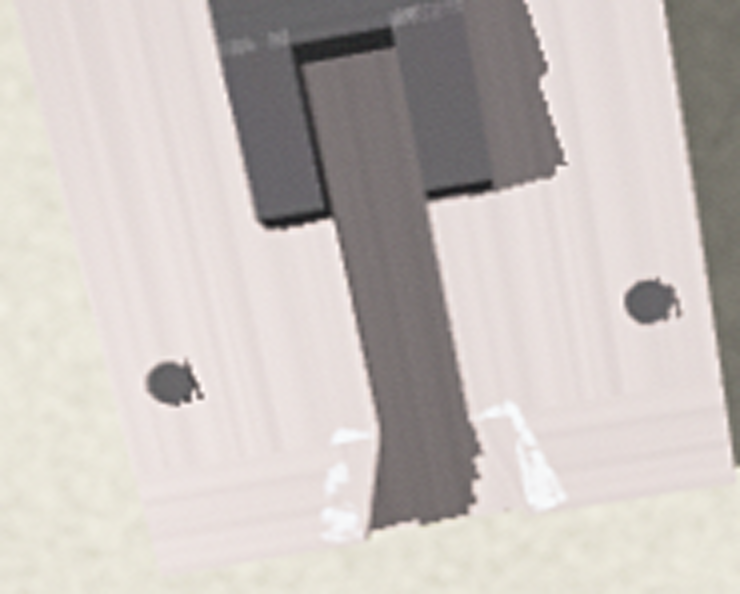

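View pics/w4c.png

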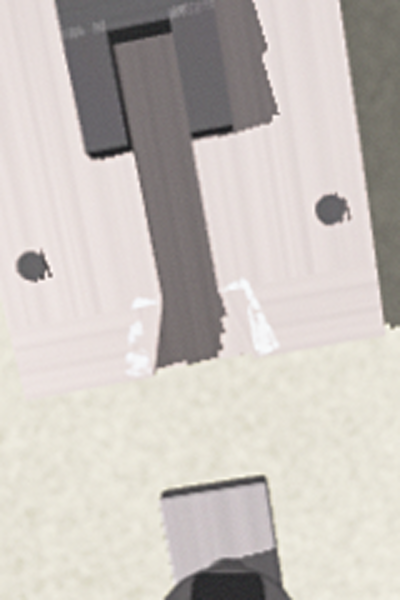

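```bash
python3 - <<'E'
from h import *
st=telemetry.get_state(); c,_=campose('wrist',st); T=c['mount']
def tp(u,v,X):
    xd=np.array([(u-c['cx'])/c['fx'],(v-c['cy'])/c['fy']]); s=xd
    for _ in range(20): s=xd/(1+c['k1']*(s@s))
    d=T[:3,:3]@np.r_[s,1]; o=T[:3,3]; return (o+d*(X-o[0])/d[0])[1:]
X=st['eef_pos'][2]-.032
S=lambda x,y:tp(160+x/4,y/3.6,X)
l1,l2,r1,r2=S(380,430),S(338,235),S(470,415),S(428,205)
print('slot L',l1,l2,'R',r1,r2)
for a,b in((l1,l2),(r1,r2)): print('slope z per y',(b-a)[1]/(b-a)[0])
ml,mr=S(160,575),S(735,485); print('mouth',ml,mr,(ml+mr)/2, 'slope',-(mr-ml)[0]/(mr-ml)[1]*-1, np.linalg.norm(ml-mr))
F=lambda x,y:tp(190+x/2.5,y/2.5,.2258)
a,b=F(163,497),F(266,482); print('foot',a,b,'slope y per z',(b-a)[0]/(b-a)[1],np.linalg.norm(b-a)); n=(b-a)/np.linalg.norm(b-a); print('centre',(a+b)/2+.024*np.array([-n[1],n[0]]))
e,f=F(175,570),F(281,580); print('sides',(e-a)[1]/(e-a)[0],(f-b)[1]/(f-b)[0])
M=R.from_euler('xyz',st['ee_rot']).as_matrix(); print('home tool',(M.T@(np.array([.6087,-.0533,.032])-st['eef_pos']))[1:], (M.T@(np.array([.6094,-.0541,.032])-st['eef_pos']))[1:])
E
```

```text
slot L [ 0.06798124 -0.022324  ] [ 0.11255059 -0.03037727] R [ 0.07146737 -0.00275659] [ 0.1190908  -0.01140975]
slope z per y -0.18069061662738903
slope z per y -0.1816996407757702
mouth [ 0.03309358 -0.07242182] [0.05499773 0.05551733] [ 0.04404566 -0.00845224] slope 0.17120755694399928 0.12980067649182972
foot [ 0.02112336 -0.01603072] [0.02495165 0.00969093] slope y per z 0.14883521645783387 0.026004981825252117
centre [-0.00070101  0.00036323]
sides -0.1385741773988596 -0.16164032363168057
home tool [ 0.1378921  -0.02430743] [ 0.13880824 -0.02376828]
```

Call:
play_rows([
  {"gripper": 0,"tx": 0.3,"ty": 0,"tz": 0,"ax": -0.26,"ay": 0,"az": 0},
  {"gripper": 0,"tx": 0.6,"ty": 0,"tz": 0,"ax": 0,"ay": 0,"az": 0},
  {"gripper": 0,"tx": 0.7,"ty": 0,"tz": 0,"ax": 0,"ay": 0,"az": 0},
  {"gripper": 0,"tx": 0.7,"ty": 0,"tz": 0,"ax": 0,"ay": 0,"az": 0},
  {"gripper": 0,"tx": 0.7,"ty": 0,"tz": 0,"ax": 0,"ay": 0,"az": 0},
  {"gripper": 0,"tx": 0.6,"ty": 0,"tz": 0,"ax": 0,"ay": 0,"az": 0},
  {"gripper": 0,"tx": 0.5,"ty": 0,"tz": 0,"ax": 0,"ay": 0,"az": 0},
  {"gripper": 0,"tx": 0.26,"ty": 0,"tz": 0,"ax": 0,"ay": 0,"az": 0},
  {"gripper": 0,"tx": 0,"ty": 0,"tz": 0,"ax": 0,"ay": 0,"az": 0},
  {"gripper": 0,"tx": 0,"ty": 0,"tz": 0,"ax": 0,"ay": 0,"az": 0},
])

```text
t: 7.97
eef_pos: [0.471, -0.0327, 0.247]
ee_rot: [-0.616, 1.57, -2.478]
force: [-0.2, 0.7, -1.7]
width: 0.0139
```

```bash
python3 look.py w5 slot_home;  python3 - <<'E'
from h import *
f=optics.grab_frame('side'); crop(f,240,150,400,270,5,'pics/s5.png')
E
```

```text
7.9667 [ 0.47097034 -0.03272572  0.24698747] [ 0.349  0.198 -0.631  0.    -0.742  0.931] jaw -1.8613863759489213 [-0.002 -0.017  0.014  0.004 -0.004  0.004]
[[-0.     0.958 -0.287]
 [-0.    -0.287 -0.958]
 [-1.    -0.     0.   ]] [-0.17  0.74 -1.65] [ 0.014 -0.056  0.035] 0.013905336348174497
slot_home 0.63 [279.0, 280.9] [ 0.44331943 -0.024544    0.032     ]
```

View pics/w5.png

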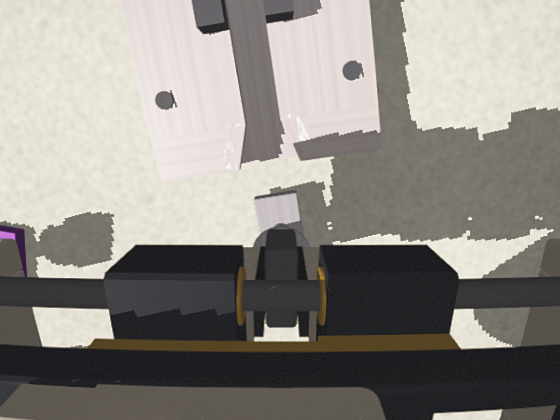

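View pics/s5.png

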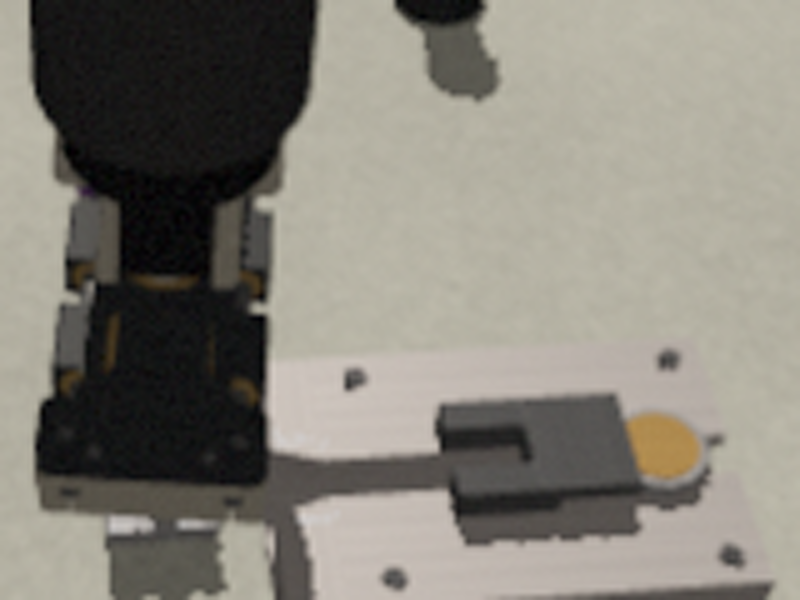

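```bash
python3 - <<'E'
import cv2
f=cv2.imread('pics/w5.png')
cv2.imwrite('pics/w5c.png',cv2.resize(f[0:235,200:320],None,fx=2.5*1.8,fy=2.5,interpolation=cv2.INTER_CUBIC))
E
```

```text
(no output)
```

View pics/w5c.png

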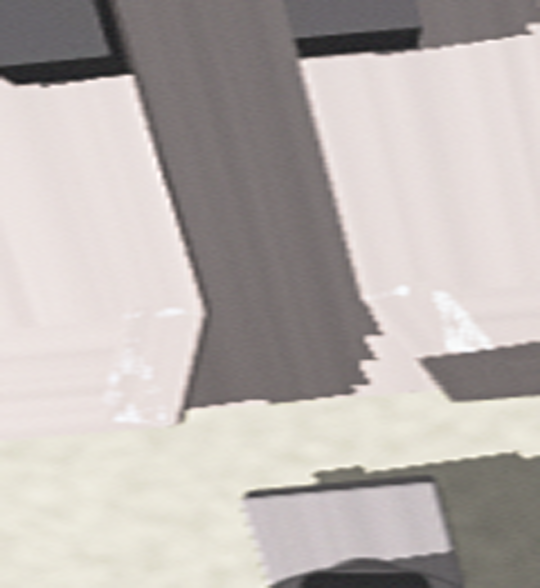

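```bash
cat > tl.py <<'E'
from h import *
st=telemetry.get_state(); c,_=campose('wrist',st); T=c['mount']
def tp(u,v,X):
    xd=np.array([(u-c['cx'])/c['fx'],(v-c['cy'])/c['fy']]); s=xd
    for _ in range(20): s=xd/(1+c['k1']*(s@s))
    d=T[:3,:3]@np.r_[s,1]; o=T[:3,3]; return (o+d*(X-o[0])/d[0])[1:]
E
python3 - <<'E'
from tl import *
X=st['eef_pos'][2]-.032
S=lambda x,y,X=X:tp(200+x/4.5,y/2.5,X)
l1,l2,r1,r2=S(206,305),S(138,85),S(362,290),S(302,60)
print(l1,l2,r1,r2,[(b-a)[1]/(b-a)[0] for a,b in((l1,l2),(r1,r2))])
for y in (.05,.08,.11,.14):
  zl=np.interp(y,[0,1],[l1[1]-l1[0]*(l2-l1)[1]/(l2-l1)[0],0]); 
  f=lambda a,b: a[1]+(y-a[0])*(b-a)[1]/(b-a)[0]
  print(y,f(l1,l2),f(r1,r2),(f(l1,l2)+f(r1,r2))/2)
F=lambda x,y:S(x,y,.2258)
a,b=F(247,495),F(434,482);n=(b-a)/np.linalg.norm(b-a);print(a,b,(b-a)[0]/(b-a)[1],(a+b)/2+.024*np.array([-n[1],n[0]]))
a2=F(268,580);b2=F(455,555);print((a2-a)[1]/(a2-a)[0],(b2-b)[1]/(b2-b)[0])
E
```

```text
[ 0.06808881 -0.01971977] [ 0.1141585  -0.02673297] [ 0.07132495 -0.00024459] [ 0.11901099 -0.00727184] [np.float64(-0.152230062261206), np.float64(-0.1473648236389707)]
0.05 -0.016966114827916885 0.00289795743381566 -0.007034078697050613
0.08 -0.02153301669575307 -0.0015229872753534607 -0.011528001985553265
0.11 -0.026099918563589248 -0.005943931984522581 -0.016021925274055916
0.14 -0.030666820431425428 -0.010364876693691703 -0.020515848562558565
[ 0.02163539 -0.01625009] [0.02494864 0.00968372] 0.12775789597307582 [-0.00051448 -0.00024171]
-0.11201509317432808 -0.1681658513001404
```

Call:
play_rows([
  {"gripper": 0,"tx": 0,"ty": 0.3,"tz": -0.045,"ax": 0,"ay": 0,"az": 0},
  {"gripper": 0,"tx": 0,"ty": 0.4,"tz": -0.06,"ax": 0,"ay": 0,"az": 0},
  {"gripper": 0,"tx": 0,"ty": 0.4,"tz": -0.06,"ax": 0,"ay": 0,"az": 0},
  {"gripper": 0,"tx": 0,"ty": 0.4,"tz": -0.06,"ax": 0,"ay": 0,"az": 0},
  {"gripper": 0,"tx": 0,"ty": 0.4,"tz": -0.06,"ax": 0,"ay": 0,"az": 0},
  {"gripper": 0,"tx": 0,"ty": 0.4,"tz": -0.06,"ax": 0,"ay": 0,"az": 0},
  {"gripper": 0,"tx": 0,"ty": 0.3,"tz": -0.045,"ax": 0,"ay": 0,"az": 0},
  {"gripper": 0,"tx": 0,"ty": 0,"tz": 0,"ax": 0,"ay": 0,"az": 0},
])

```text
t: 8.78
eef_pos: [0.5377, -0.0421, 0.2467]
ee_rot: [1.361, 1.57, -0.5]
force: [0.9, 0.0, -2.3]
width: 0.0136
```

```bash
python3 look.py w6
```

```text
8.7833 [ 0.53766376 -0.04213526  0.24665539] [ 0.286  0.297 -0.488  0.    -0.786  0.995] jaw -1.8610884168865958 [ 0.011 -0.024 -0.041 -0.01   0.002 -0.014]
[[ 0.     0.958 -0.286]
 [-0.    -0.286 -0.958]
 [-1.     0.     0.   ]] [ 0.87  0.03 -2.28] [ 0.02  -0.063 -0.009] 0.013619438024475135
```

View pics/w6.png

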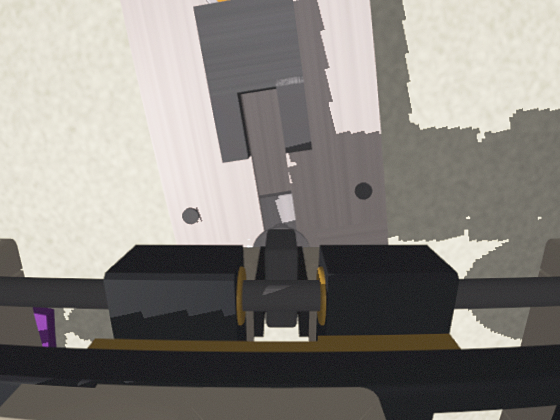

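```bash
python3 - <<'E'
import cv2
f=cv2.imread('pics/w6.png')
cv2.imwrite('pics/w6c.png',cv2.resize(f[60:260,180:330],None,fx=3,fy=3,interpolation=cv2.INTER_CUBIC))
E
```

```text
(no output)
```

View pics/w6c.png

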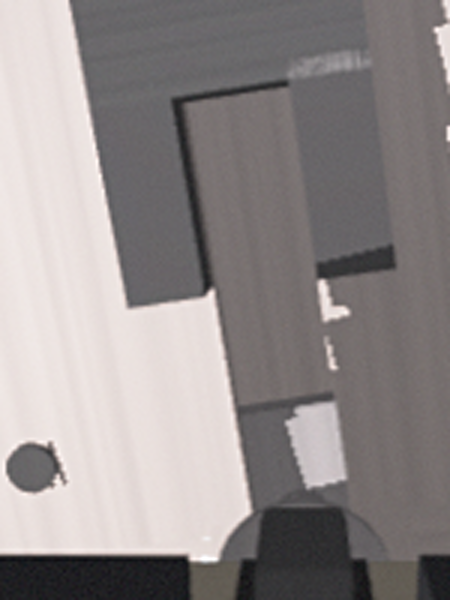

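```bash
python3 - <<'E'
from tl import *
z=st['eef_pos'][2]
S=lambda x,y,h:tp(180+x/3,60+y/3,z-h)
a,b=S(173,99,.048),S(288,80,.048); print('fork end',a,b,(a+b)/2)
c_,d=S(205,292,.048),S(316,264,.048);e=S(128,306,.048);g=S(395,247,.048); print('fork front',c_,d,e,g)
print('fork left slope',(a-c_)[1]/(a-c_)[0],'right',(b-d)[1]/(b-d)[0])
u=np.array([.989,-.149]); h1=(a+b)/2-.015*u; h2=(e+g)/2+.019*u; print('home',h1,h2)
# foot front edge
p,q=tp(180+245/3,60+411/3,.2258),tp(180+334/3,60+400/3,.2258); print('foot front', p,q)
print('slot edges',S(240,410,.032),S(215,300,.032))
E
```

```text
fork end [ 0.08273386 -0.02173995] [ 0.08571482 -0.00245932] [ 0.08422434 -0.01209964]
fork front [ 0.05035052 -0.01712315] [0.0551863  0.00229349] [ 0.04793628 -0.03074922] [0.05812141 0.01596824]
fork left slope -0.14256710468113795 right -0.15568444209480384
home [ 0.06938934 -0.00986464] [ 0.07181985 -0.01022149]
foot front [ 0.02227539 -0.01200183] [0.02461053 0.00650454]
slot edges [ 0.02522302 -0.01233616] [ 0.0468564  -0.01676333]
```

Call:
play_rows([
  {"gripper": 0,"tx": 0,"ty": 0.3,"tz": -0.043,"ax": 0,"ay": 0,"az": 0},
  {"gripper": 0,"tx": 0,"ty": 0.4,"tz": -0.058,"ax": 0,"ay": 0,"az": 0},
  {"gripper": 0,"tx": 0,"ty": 0.4,"tz": -0.058,"ax": 0,"ay": 0,"az": 0},
  {"gripper": 0,"tx": 0,"ty": 0.4,"tz": -0.058,"ax": 0,"ay": 0,"az": 0},
  {"gripper": 0,"tx": 0,"ty": 0.4,"tz": -0.058,"ax": 0,"ay": 0,"az": 0},
  {"gripper": 0,"tx": 0,"ty": 0.4,"tz": -0.058,"ax": 0,"ay": 0,"az": 0},
  {"gripper": 0,"tx": 0,"ty": 0.3,"tz": -0.043,"ax": 0,"ay": 0,"az": 0},
  {"gripper": 0,"tx": 0,"ty": 0.24,"tz": -0.035,"ax": 0,"ay": 0,"az": 0},
  {"gripper": 0,"tx": 0,"ty": 0,"tz": 0,"ax": 0,"ay": 0,"az": 0},
  {"gripper": 0,"tx": 0,"ty": 0,"tz": 0,"ax": 0,"ay": 0,"az": 0},
])

```text
t: 9.67
eef_pos: [0.6069, -0.0525, 0.2466]
ee_rot: [-1.225, 1.57, -3.086]
force: [0.0, 0.7, -2.8]
width: 0.0138
```

```bash
python3 look.py w7; python3 - <<'E'
from h import *
import cv2
f=optics.grab_frame('side'); crop(f,270,140,400,270,4.5,'pics/s7.png')
f=optics.grab_frame('scene'); crop(f,200,200,330,330,4.5,'pics/c7.png')
f=cv2.imread('pics/w7.png')
cv2.imwrite('pics/w7c.png',cv2.resize(f[100:350,180:380],None,fx=2.4,fy=2.4,interpolation=cv2.INTER_CUBIC))
E
```

```text
9.6667 [ 0.60688945 -0.05253312  0.24657898] [ 0.234  0.395 -0.33  -0.    -0.846  1.047] jaw -1.8611057158562732 [ 0.006 -0.014 -0.018 -0.004 -0.001 -0.002]
[[-0.001  0.958 -0.286]
 [-0.    -0.286 -0.958]
 [-1.    -0.001  0.   ]] [ 0.04  0.71 -2.76] [ 0.039  0.046 -0.002] 0.013791203829143225
```

View pics/w7c.png

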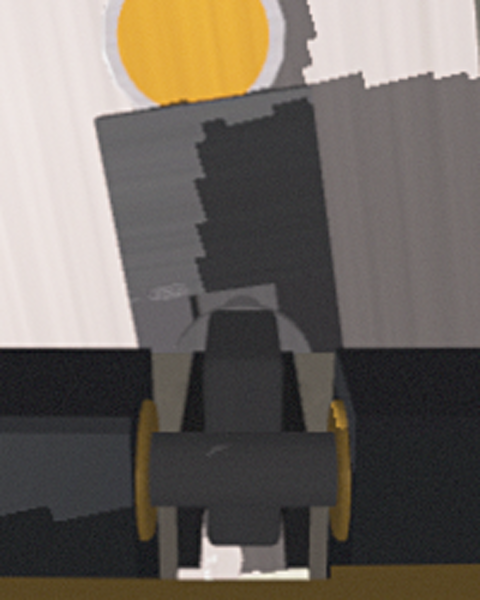

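View pics/s7.png

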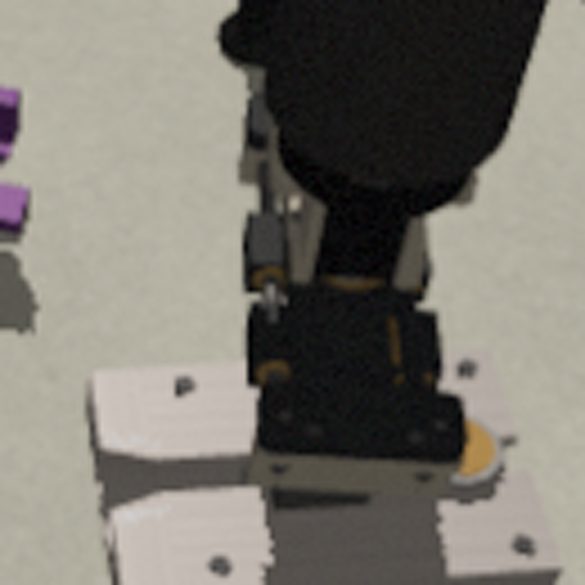

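View pics/c7.png

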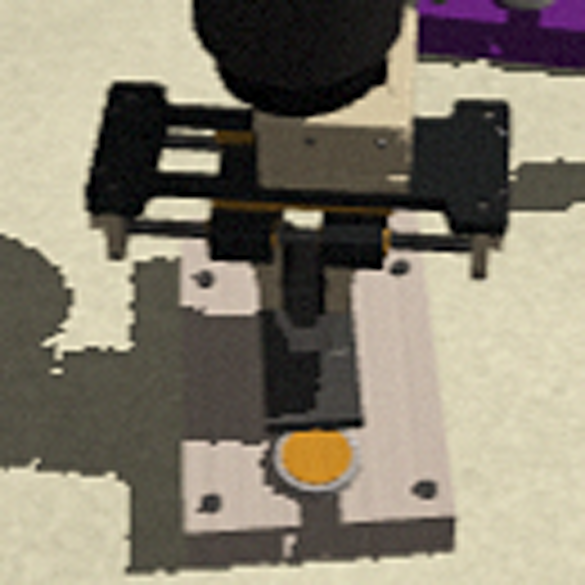

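Call:
play_rows([
  {"gripper": 0,"tx": 0.06,"ty": 0.06,"tz": 0,"ax": 0,"ay": 0,"az": 0},
  {"gripper": 0,"tx": 0.06,"ty": 0,"tz": 0,"ax": 0,"ay": 0,"az": 0},
  {"gripper": 0,"tx": 0.04,"ty": 0,"tz": 0,"ax": 0,"ay": 0,"az": 0},
  {"gripper": 0,"tx": 0,"ty": 0,"tz": 0,"ax": 0,"ay": 0,"az": 0},
  {"gripper": 0,"tx": 0,"ty": 0,"tz": 0,"ax": 0,"ay": 0,"az": 0},
])

```text
t: 10.23
eef_pos: [0.6082, -0.0528, 0.2428]
ee_rot: [-1.075, 1.571, -2.935]
force: [-0.0, 0.2, -3.4]
width: 0.0139
```

Call:
play_rows([
  {"gripper": 0,"tx": 0.04,"ty": 0,"tz": 0,"ax": 0,"ay": 0,"az": 0},
  {"gripper": 0,"tx": 0,"ty": 0,"tz": 0,"ax": 0,"ay": 0,"az": 0},
  {"gripper": 0,"tx": 0,"ty": 0,"tz": 0,"ax": 0.6,"ay": 0,"az": 0},
  {"gripper": 0,"tx": 0,"ty": 0,"tz": 0,"ax": 0.7,"ay": 0,"az": 0},
  {"gripper": 0,"tx": 0,"ty": 0,"tz": 0,"ax": 0.7,"ay": 0,"az": 0},
  {"gripper": 0,"tx": 0,"ty": 0,"tz": 0,"ax": 0.7,"ay": 0,"az": 0},
  {"gripper": 0,"tx": 0,"ty": 0,"tz": 0,"ax": 0.7,"ay": 0,"az": 0},
  {"gripper": 0,"tx": 0,"ty": 0,"tz": 0,"ax": 0.6,"ay": 0,"az": 0},
  {"gripper": 0,"tx": 0,"ty": 0,"tz": 0,"ax": 0,"ay": 0,"az": 0},
])

```text
t: 10.98
eef_pos: [0.6085, -0.0527, 0.242]
ee_rot: [2.677, 1.57, 0.395]
force: [0.1, 0.8, -2.3]
width: 0.0139
```

```bash
python3 look.py w8
```

```text
10.9833 [ 0.60847447 -0.05265469  0.24198361] [ 0.233  0.402 -0.332 -0.    -0.836  0.626] jaw -2.2822610187843626 [-0.001 -0.001 -0.003  0.002 -0.001  0.118]
[[ 0.001  0.757 -0.653]
 [ 0.    -0.653 -0.757]
 [-1.     0.    -0.   ]] [ 0.09  0.79 -2.25] [ 0.376  0.015 -0.03 ] 0.013912624757360935
```

View pics/w8.png

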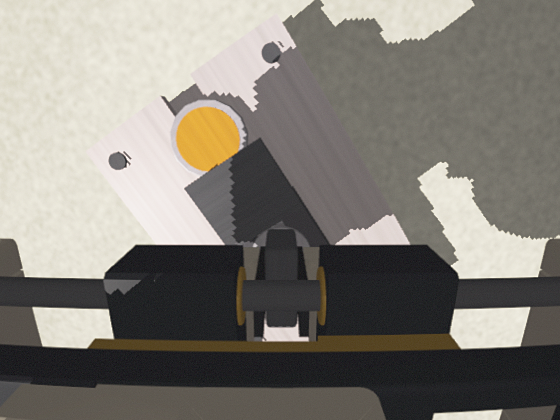

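Call:
play_rows([
  {"gripper": 0,"tx": 0,"ty": 0,"tz": 0,"ax": 0.6,"ay": 0,"az": 0},
  {"gripper": 0,"tx": 0,"ty": 0,"tz": 0,"ax": 0.7,"ay": 0,"az": 0},
  {"gripper": 0,"tx": 0,"ty": 0,"tz": 0,"ax": 0.7,"ay": 0,"az": 0},
  {"gripper": 0,"tx": 0,"ty": 0,"tz": 0,"ax": 0.7,"ay": 0,"az": 0},
  {"gripper": 0,"tx": 0,"ty": 0,"tz": 0,"ax": 0.7,"ay": 0,"az": 0},
  {"gripper": 0,"tx": 0,"ty": 0,"tz": 0,"ax": 0.7,"ay": 0,"az": 0},
  {"gripper": 0,"tx": 0,"ty": 0,"tz": 0,"ax": 0.7,"ay": 0,"az": 0},
  {"gripper": 0,"tx": 0,"ty": 0,"tz": 0,"ax": 0.7,"ay": 0,"az": 0},
  {"gripper": 0,"tx": 0,"ty": 0,"tz": 0,"ax": 0.7,"ay": 0,"az": 0},
  {"gripper": 0,"tx": 0,"ty": 0,"tz": 0,"ax": 0.7,"ay": 0,"az": 0},
  {"gripper": 0,"tx": 0,"ty": 0,"tz": 0,"ax": 0.3,"ay": 0,"az": 0},
  {"gripper": 0,"tx": 0,"ty": 0,"tz": 0,"ax": 0,"ay": 0,"az": 0},
  {"gripper": 0,"tx": 0,"ty": 0,"tz": 0,"ax": 0,"ay": 0,"az": 0},
])

```text
t: 12.12
eef_pos: [0.6086, -0.0526, 0.242]
ee_rot: [-2.822, 1.57, 0.431]
force: [1.8, 1.4, -2.6]
width: 0.0138
```

```bash
python3 look.py w9
```

```text
12.1167 [ 0.60857727 -0.05257705  0.24201216] [ 0.233  0.402 -0.331 -0.    -0.836 -0.122] jaw -3.030639324227935 [-0.    -0.001  0.002  0.    -0.001  0.   ]
[[ 0.001  0.111 -0.994]
 [ 0.    -0.994 -0.111]
 [-1.    -0.    -0.001]] [ 1.82  1.4  -2.56] [ 1.134 -0.658  0.056] 0.013843468341135654
```

View pics/w9.png

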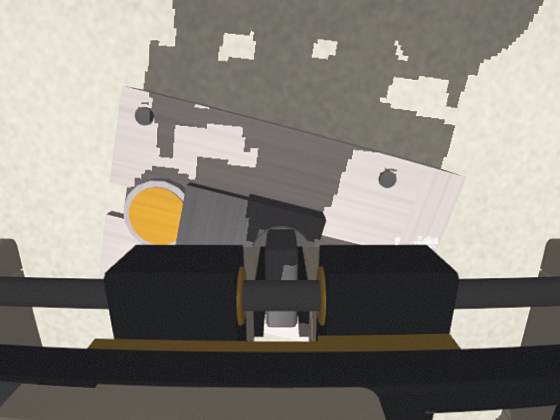

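Call:
play_rows([
  {"gripper": 0.1,"tx": 0,"ty": 0,"tz": 0,"ax": 0,"ay": 0,"az": 0},
  {"gripper": 0.2,"tx": 0,"ty": 0,"tz": 0,"ax": 0,"ay": 0,"az": 0},
  {"gripper": 0.3,"tx": 0,"ty": 0,"tz": 0,"ax": 0,"ay": 0,"az": 0},
  {"gripper": 0.4,"tx": 0,"ty": 0,"tz": 0,"ax": 0,"ay": 0,"az": 0},
  {"gripper": 0.4,"tx": 0,"ty": 0,"tz": 0,"ax": 0,"ay": 0,"az": 0},
  {"gripper": 0.4,"tx": 0,"ty": 0,"tz": 0,"ax": 0,"ay": 0,"az": 0},
  {"gripper": 0.4,"tx": 0,"ty": 0,"tz": 0,"ax": 0,"ay": 0,"az": 0},
])

```text
t: 12.75
eef_pos: [0.6083, -0.053, 0.242]
ee_rot: [0.965, 1.571, -2.068]
force: [-0.4, -0.2, -0.6]
width: 0.0347
```

```bash
python3 look.py w10
```

```text
12.75 [ 0.60825749 -0.05298192  0.24196762] [ 0.233  0.402 -0.332  0.    -0.837 -0.125] jaw -3.0336163437690895 [ 0.002  0.001 -0.    -0.001 -0.    -0.001]
[[-0.     0.108 -0.994]
 [-0.    -0.994 -0.108]
 [-1.     0.     0.   ]] [-0.35 -0.24 -0.58] [ 0.116 -0.012  0.023] 0.03472132888330958
```

View pics/w10.png

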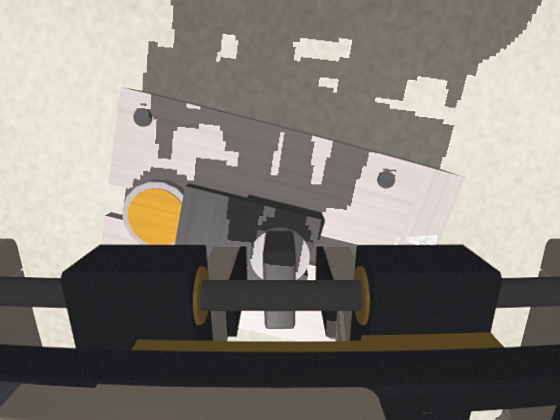

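The jaws are free of the bar, which has kept its angle. I'll retreat straight up and check.

Call:
play_rows([
  {"gripper": 0.4,"tx": -0.4,"ty": 0,"tz": 0,"ax": 0,"ay": 0,"az": 0},
  {"gripper": 0.4,"tx": -0.8,"ty": 0,"tz": 0,"ax": 0,"ay": 0,"az": 0},
  {"gripper": 0.4,"tx": -0.8,"ty": 0,"tz": 0,"ax": 0,"ay": 0,"az": 0},
  {"gripper": 0.4,"tx": -0.8,"ty": 0,"tz": 0,"ax": 0,"ay": 0,"az": 0},
  {"gripper": 0.4,"tx": -0.8,"ty": 0,"tz": 0,"ax": 0,"ay": 0,"az": 0},
  {"gripper": 0.4,"tx": -0.8,"ty": 0,"tz": 0,"ax": 0,"ay": 0,"az": 0},
  {"gripper": 0.4,"tx": -0.5,"ty": 0,"tz": 0,"ax": 0,"ay": 0,"az": 0},
  {"gripper": 0.4,"tx": 0,"ty": -0.7,"tz": 0,"ax": 0,"ay": 0,"az": 0},
  {"gripper": 0.4,"tx": 0,"ty": -0.8,"tz": 0,"ax": 0,"ay": 0,"az": 0},
  {"gripper": 0.4,"tx": 0,"ty": -0.5,"tz": 0,"ax": 0,"ay": 0,"az": 0},
  {"gripper": 0.4,"tx": 0,"ty": 0,"tz": 0,"ax": 0,"ay": 0,"az": 0},
  {"gripper": 0.4,"tx": 0,"ty": 0,"tz": 0,"ax": 0,"ay": 0,"az": 0},
])

```text
t: 13.8
eef_pos: [0.6028, -0.0026, 0.3648]
ee_rot: [2.303, 1.571, -0.729]
force: [-0.9, -0.4, -0.5]
width: 0.0349
```

```bash
python3 look.py w11 bolt_grip slot_home; python3 - <<'E'
from h import *
import cv2
f=optics.grab_frame('side'); crop(f,250,190,400,290,5,'pics/s11.png')
f=optics.grab_frame('scene'); cv2.imwrite('pics/c11f.png',f[:,:,::-1])
f=cv2.imread('pics/w11.png')
cv2.imwrite('pics/w11c.png',cv2.resize(f[50:250,170:390],None,fx=3,fy=3,interpolation=cv2.INTER_CUBIC))
E
```

```text
13.8 [ 0.60282539 -0.00256367  0.364773  ] [ 0.32   0.27  -0.21   0.    -1.091 -0.21 ] jaw -3.031997418409034 [-0.018  0.006 -0.001  0.002  0.001  0.006]
[[ 0.     0.109 -0.994]
 [-0.    -0.994 -0.109]
 [-1.     0.    -0.   ]] [-0.92 -0.4  -0.46] [ 0.069 -0.012 -0.055] 0.03494946088652339
bolt_grip 0.77 [143.9, 280.0] [ 0.60790204 -0.05265624  0.0725    ]
```

View pics/w11c.png

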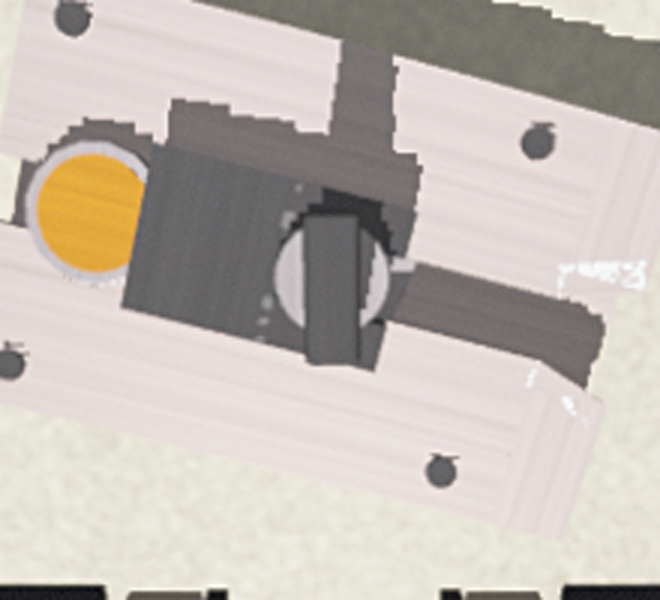

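View pics/s11.png

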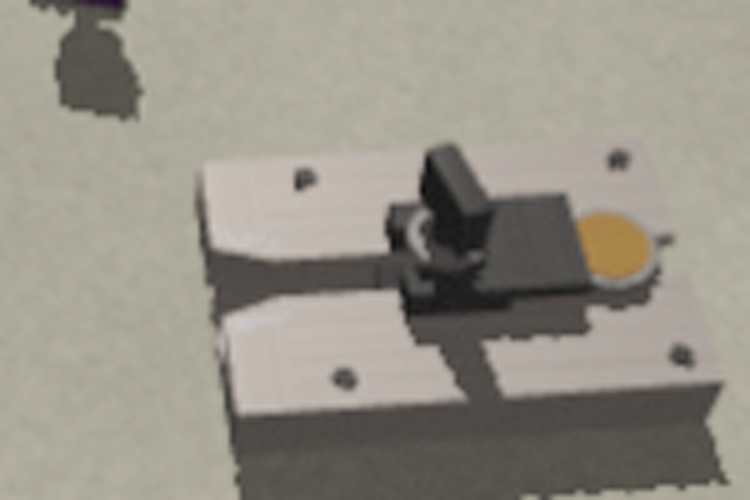

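View pics/c11f.png

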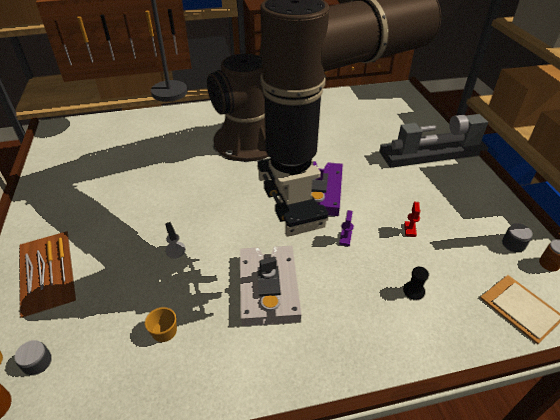

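```bash
python3 -c "
from station import job_done; print(job_done())"
```

```text
the job is handed in; nothing more can be done
None
```

I slid the steel oblong-foot bolt into the aluminium plate's slot until its stud stood in the dark strap's fork, tightened the nut, let go, and handed the job in at about 14 s.

- **Position:** after I let go, the bolt's axis was at about (0.608, -0.053). That is within about 2 mm of the slot home measured earlier, and the washer sits above the strap.
- **Tightening:** I turned the nut about 67° clockwise. Allowing for the foot's play in the slot, I estimate the nut joint at 1.1 to 1.3 rad, past the tight mark of 0.65. I worked this out from the bar's angle and did not see the foot itself after tightening. The bar kept its angle on release.
- **Surroundings:** in the last picture the round-foot bolt and the look-alikes stand where they were, and the gripper is well clear of everything. The forces I read stayed within a few newtons.
- **Checks that disagreed or failed:**
  - The first two move calls were refused as invalid because they lacked some row fields.
  - The network's `slot_home` reading was wrong once, in the low view just before the slide. I ignored it and used the slot and fork edges instead.
  - One sighting of the nut's end put the bolt about 4 mm off along the bar. The foot's edges disagreed, and I went by the foot.

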